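# Stamp a soap bar with the third die of a click-stop turret press

### The job

On the soap press, turn the turret click by click until the third die rests in its click stop over the soap bar at the brass pointer; count the dies clockwise as seen from above, the red-capped one being the first. Then push the knob straight down so that this die presses the soap with about 12 N for one second, never over 20 N, and let go so that the head springs back up. No other die may touch the soap, the bar stays in its nest, and the goods around the press stay where they are.

Things in the scene. Friction and masses are not known exactly. Their poses are not given: they have to be found in the camera images.
- press: the fixed soap stamping press: green base plate 230 x 170 x 18 mm, a post, and on its +x side an aluminium nest (walls up to 52 mm high) holding the soap bar, centred 60 mm from the turret's axis, with a brass pointer just beyond. Origin on the table under the turret's vertical axis; its x axis points from the turret's axis through the nest to the pointer; z up
- ram: the press's moving head: a sleeve that slides straight down the post by up to 20 mm, carrying the turret, its dies and the knob. A spring returns it: it takes about 3 N on the knob to start it down, and 0.25 N more per mm, before a die touches the soap. Its origin coincides with press's when up
- turret (a joint): the turret's angle about the vertical, rad, growing counter-clockwise seen from above; 0 = third die over the soap. Click stops every 60 deg (1.047 rad), from -3 to +2 stops; end stops half a click beyond. It starts in stop -3, -2 or -1. Turning it out of a stop takes about 0.2 Nm; past half way the click pulls it into the next
- disc_top (a point): centre of the turret disc's top, 129 mm above the table with the head up. Aluminium disc, 148 mm diameter, 14 mm thick, with six dies under it 58 mm from the axis (brass faces 28 mm across), each with an 18 mm cap on top, 7 mm high: five white, one red (the first die). Dies are counted clockwise seen from above: at turret angle 0 the red cap is 120 deg counter-clockwise of the pointer
- knob_top (a point): centre of the top of the black hexagonal knob on the turret's axis: 40 mm across flats, 32 mm tall, top 172 mm above the table with the head up, on a thinner 34 mm stem. The point slides with the head but does not turn. In every click stop one pair of flats faces along press's x axis (+x and -x), the others at 60 and 120 deg to it. Nothing else nearby is over 140 mm high
- work (a point): middle of the soap's top when it lies in the nest, 60 mm from the turret's axis, 70 mm above the table. With the head up, 5 to 10 mm is left between it and the third die: how far that die is screwed out differs from day to day and is not measured, so the depth must be felt
- pointer (a point): tip of the fixed brass pointer, 86 mm from the turret's axis, at 126 mm height; it marks the working place over the soap
- soap: plain cream soap bar 46 x 70 x 25 mm (x, y, z), 110 g, lying loose in the nest with its top 70 mm above the table, on a rubber pad that gives about 1 mm per 4 N. Origin in the centre of its underside
- plum_bar: banded soap bar 46 x 70 x 25 mm, bystander, origin under its centre
- rust_bar: banded soap bar 46 x 70 x 25 mm, bystander, origin under its centre
- olive_bar: banded soap bar 46 x 70 x 25 mm, bystander, origin under its centre
- jar_a: white jar with black lid, 70 mm diameter, 80 mm tall, bystander, origin under its centre
- jar_b: white jar with black lid, 70 mm diameter, 80 mm tall, bystander, origin under its centre
- amber_bottle: amber bottle 40 mm diameter, 110 mm tall, bystander, origin under its centre
- duck: yellow toy duck 58 mm tall, bystander, origin under its centre
There are look-alikes about, which are no part of the job. What is shaped like the soap but purple or turquoise is not meant.

How it is judged:
By the outcome, as a careful person would: the job done as asked, in the order asked, and still so for the second after the job is handed in, with the robot touching nothing.
It also fails if it takes over 72 s, if anything falls off the work surface, if the arm or the gripper's body presses on something with over 40 N, if the wrist force passes 120 N, or if a joint passes its speed limit or range.

### The arm

A 6-joint arm with a two-finger parallel gripper is mounted at the origin on the work surface. World frame = base frame: x ahead of the robot, y to its left, z up, the work surface at z = 0. Lengths are in mm, angles in degrees, forces in N, time in s.
With the tool pointing down it reaches from about 350 to 850 mm from the base axis. Payload 8.1 kg.
Tool frame: the origin (TCP) lies midway between the tips of the shut fingers; the grasp point (between the pads) lies grip_depth behind it (grip_depth is the distance from the TCP to the grasp point, in mm); z points along the fingers, y is the line along which they close (so a half turn about z gives the same grasp; the last joint's range is limited). The gripper opens to 85 mm and grips with 20 to 120 N. Pads are 22 mm wide; open, the fingers measure 114 mm over their backs; the gripper's body (76 mm by 85 mm) begins 54 mm behind the grasp point. The pads swing forward as they close: fully open they stand 13 mm farther back than shut.
Start: joints at [-76.857, 7.471, 85.268, -0, 87.261, -4.893], TCP at [185.796, -570.513, 231.292] pointing down, gripper open.
Joint ranges: [-169.43, 169.43], [-51.17, 129.36], [1.28, 143.12], [-76.62, 256.62], [0, 156.53], [-152.29, 152.29]. Speed limits (degrees/s): [136.94, 136.94, 159.86, 180, 180, 180].

### API

Orientations are given as [roll, pitch, yaw] about the fixed x, y, z axes, in that order (R = Rz(yaw) Ry(pitch) Rx(roll)).
In Python, from bench import sense, snapshot, hand_in, grip_depth gives the robot as it stands. The module is installed in compiled form; this text tells all that it offers.
- The arm moves only by the tool apply_moves, never from a script. Its argument "series" is text: rows parted by semicolons, each of 5 numbers parted by spaces: the shift along the tool's x, y, z each as a share of 0.3 m, from -1 to 1, then the turn about the tool's z as a share of 2 rad, from -1 to 1, then the gripper's target within -1 to 1 (shut at 1, half-way at 0, fully open at -1). In form: tx ty tz twist gripper; .... A call has 1 to 5 rows; each row shifts and turns the commanded pose from where the row before left it, along the tool's axes as they then stand; what a row does not reach is not made up. A row lasts 1/12 s, in which the tool goes at most 41.7 mm and 7.16 degrees, less where a joint would pass 70% of its speed; a pose out of reach is approached as far as the arm can. A call with a number of a shift or a turn outside -1 to 1 is refused whole. A call with a gripper value outside its range is refused whole. The fingers move at their own pace and stop on an object; "squeeze" is the grip in N (left out, the last holds). Time passes only in rows, so rows that do not move let the fingers close. It gives the time, the measured TCP pose, the force, the opening and the grip force at its end, in the units of the state.
- sense(): the state, without advancing time (a new reading comes with each control period).
- snapshot(name): name is "scene" or "side" or "wrist"; returns a dict with "frame" (420x560x3 uint8, blue, green, red), "depth" (420x560 float32, mm along the optical axis (not along the pixel's ray), 0 where there is no reading), "intrinsics" (3x3 intrinsics, pixels), "extrinsics" (4x4, takes a point from camera to world coordinates); the wrist camera has in their place "tool_from_camera" (4x4, takes a point from camera to tool coordinates, whose origin is the TCP and whose axes are the flange's). Camera axes: x right, y down, z forward; pixel columns grow to the right and rows downward; lengths in mm; the calibration is good to about 2 mm. A picture is of the moment at which its call begins: read the wrist's pose just before it.
- hand_in(): hands the job in; it is judged then, once.
The state is a dict: "time": time; "joint_pos": joint angles; "qd": joint speeds; "joint_efforts": joint torques, N m; "tool_pos": TCP position; "tcp_rot": TCP orientation; "ft_force": force on the tool from outside, world axes, zero at the start; "wrist_torque": the same for the moment, N m; "finger_gap": finger opening in mm; "grip_force": force on a finger pad.
Only numpy, scipy, OpenCV 4.12 (cv2) and the standard library are available. Lean on these libraries where they do the work, as an engineer would, in place of code of your own. Each camera call takes 0.05 s, during which the arm holds its last target. There are 200 camera calls.

## Working session

There is one attempt and no reset: what is moved stays moved. The work goes in short steps, Python scripts to look and compute and a tool call to move; the robot and the scene stay as the last step left them, time stands still between calls to the robot, and variables do not carry over. Pictures are saved under pics/ and viewed, at most 10 in all, crops included, and the job is handed in when it is done.

Besides the shell and the picture viewer there is one more tool, called after "Emit:" as name(argument=value, ...) on one line, values as JSON. apply_moves: Moves the arm, as the interface text tells. Its arguments: {"type":"object","properties":{"series":{"type":"string"},"squeeze":{"type":"number"}},"required":["series"]}

```bash
mkdir -p pics
python3 - <<'E'
from bench import *
import cv2,numpy as np
s=sense();print(s,grip_depth)
for n in("scene","side"):
    d=snapshot(n);cv2.imwrite(f"pics/{n}0.png",d["frame"]);np.savez(f"{n}0.npz",**d)
    print(n,d["extrinsics"].round(3).tolist(),d["intrinsics"].tolist())
E
```

```text
{'time': 0.0, 'joint_pos': array([-7.68572609e+01,  7.51633352e+00,  8.53317523e+01,  5.78770411e-04,
        8.72598820e+01, -4.89248413e+00]), 'qd': array([ 0.05599274,  0.0898259 , -0.03315395,  0.03523153,  0.09594506,
       -0.00422376]), 'joint_efforts': array([ 1.49643492e-04, -5.69403219e+01, -5.00551915e+01, -2.44240555e-04,
        1.46652642e-02,  3.08381902e-05]), 'tool_pos': array([ 185.66380273, -569.96319852,  230.20794307]), 'tcp_rot': array([-1.79892475e+02, -9.78411171e-03,  1.80351858e+01]), 'ft_force': array([ 0.04665936,  0.93199175, -0.15906353]), 'wrist_torque': array([0.01886689, 0.06728958, 0.02643193]), 'grip_force': 0.0, 'finger_gap': 85.44615697566438} 18.700000000000003
scene [[0.485, 0.716, -0.502, 1172.023], [0.874, -0.386, 0.293, -317.737], [0.016, -0.581, -0.814, 1102.752], [0.0, 0.0, 0.0, 1.0]] [[467.179327824449, 0.0, 275.2287660873411], [0.0, 467.179327824449, 218.50771136920287], [0.0, 0.0, 1.0]]
side [[-0.725, -0.373, 0.579, -284.435], [-0.689, 0.422, -0.59, 852.145], [-0.024, -0.826, -0.563, 929.337], [0.0, 0.0, 0.0, 1.0]] [[515.1505107049987, 0.0, 276.05543025032574], [0.0, 515.1505107049987, 211.15495815273584], [0.0, 0.0, 1.0]]
```

View pics/scene0.png

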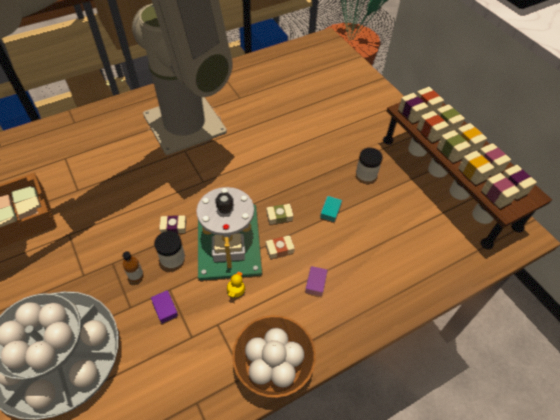

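View pics/side0.png

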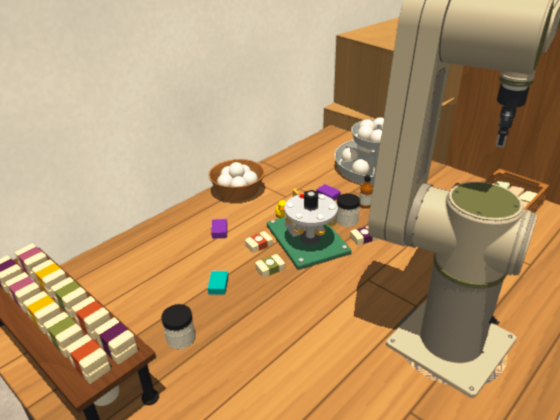

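The scene view shows the press at (228,235), knob at (225,200), red cap at (226,227) and brass pointer near (228,250). Next I'll measure these and enlarge the press.

```bash
cat > h.py <<'E'
import numpy as np,cv2
def pt(d,u,v,z=None):
    K=d["intrinsics"];E=d["extrinsics"]
    r=np.array([(u-K[0,2])/K[0,0],(v-K[1,2])/K[1,1],1.])
    if z is None: s=d["depth"][int(round(v)),int(round(u))]
    else: s=(z-E[2,3])/(E[:3,:3]@r)[2]
    return E[:3,:3]@(r*s)+E[:3,3]
def px(d,P):
    K=d["intrinsics"];E=d["extrinsics"]
    c=E[:3,:3].T@(np.array(P)-E[:3,3]);return (K@c/c[2])[:2]
E
python3 - <<'E'
from h import *
a=np.load("scene0.npz");b=np.load("side0.npz")
A=cv2.resize(a["frame"][175:285,180:310],None,fx=4,fy=4,interpolation=cv2.INTER_CUBIC)
B=cv2.resize(b["frame"][180:275,255:360],None,fx=4,fy=4,interpolation=cv2.INTER_CUBIC)
H=np.zeros((440,0,3),np.uint8)
cv2.imwrite("pics/sceneC.png",A);cv2.imwrite("pics/sideC.png",B)
for d in(a,b):
    # points in the height band of disc top (125..133) and knob top
    v,u=np.mgrid[0:420,0:560];z=d["depth"];K=d["intrinsics"];E=d["extrinsics"]
    P=np.stack([(u-K[0,2])/K[0,0]*z,(v-K[1,2])/K[1,1]*z,z],-1)@E[:3,:3].T+E[:3,3]
    n=np.linalg.norm(P[...,:2]-[450,-280],axis=-1)
    c=pt(d,*((225,195) if d is a else (311,193)));print("knob",c)
    m=np.linalg.norm(P[...,:2]-c[:2],axis=-1)<120
    for lo,hi in((124,133),(166,178),(12,23)):
        q=P[m&(P[...,2]>lo)&(P[...,2]<hi)&(z>0)]
        (x,y),r=cv2.minEnclosingCircle(q[:,:2].astype(np.float32).reshape(-1,1,2))
        print(lo,len(q),np.median(q,0).round(1),"circ",x,y,r,cv2.minAreaRect(q[:,:2].astype(np.float32).reshape(-1,1,2)))
E
```

```text
knob [474.20218021 -58.99423878 173.13240866]
124 1567 [499.2 -75.8 129.8] circ 499.94110107421875 -70.6695556640625 91.47342681884766 ((486.0195007324219, -70.25302124023438), (146.08677673339844, 158.35626220703125), 25.896738052368164)
166 201 [485.7 -66.9 172.7] circ 482.8804931640625 -65.99188232421875 23.626846313476562 ((483.28912353515625, -65.98066711425781), (46.43096923828125, 41.268672943115234), 8.210749626159668)
12 1207 [523.9 -71.9  18.9] circ 491.0255126953125 -56.61046600341797 117.1147232055664 ((504.41815185546875, -56.134735107421875), (222.71273803710938, 180.3647918701172), 80.43073272705078)
knob [485.51908334 -70.46526324 170.65055575]
124 979 [467.1 -52.  128.2] circ 496.6652526855469 -73.65028381347656 92.61042022705078 ((486.11395263671875, -61.84199523925781), (158.8080291748047, 146.92495727539062), 13.964902877807617)
166 124 [479.3 -62.5 171.6] circ 479.18341064453125 -65.32552337646484 22.5717830657959 ((480.5289611816406, -64.53256225585938), (38.377010345458984, 43.40373229980469), 39.85529327392578)
12 1677 [451.4 -38.1  17.2] circ 485.6140441894531 -70.43065643310547 119.78804016113281 ((495.5164794921875, -59.02655029296875), (193.86822509765625, 221.68910217285156), 69.76875305175781)
```

View pics/sceneC.png

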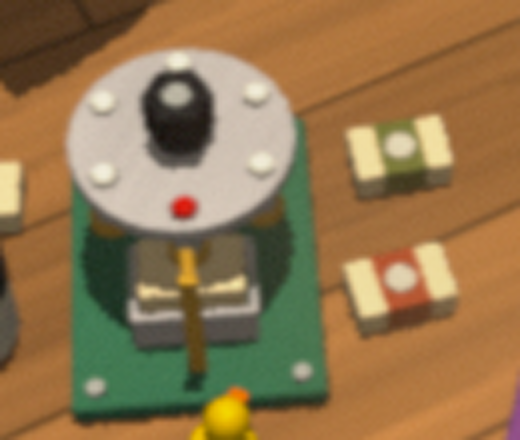

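The crop shows the red cap at crop (184,207), the pointer tip at (187,250) and white caps round the disc. The red cap is at the pointer, so this looks like stop -2.

Run:
```python
from h import *
a=np.load("scene0.npz")
f=lambda u,v,z:pt(a,180+(u-1.5)/4,175+(v-1.5)/4,z)
caps=[(184,206),(261,162),(257,92),(178,62),(103,101),(103,173)]
C=np.array([f(*c,136) for c in caps]);c=C.mean(0);print("centre",c.round(1))
for p in C: print(p.round(1),np.linalg.norm(p[:2]-c[:2]).round(1),np.degrees(np.arctan2(*(p-c)[1::-1])).round(1))
print("knob",f(177,93,172).round(1))
t=f(188,250,126);print("ptr",t,np.linalg.norm((t-c)[:2]),np.degrees(np.arctan2(*(t-c)[1::-1])))
for n,q in dict(BL=(75,411),BR=(327,398),TR=(303,120)).items(): print(n,f(*q,18).round(1))
print("edge",np.degrees(np.arctan2(*(f(327,398,18)-f(75,411,18))[1::-1])))
```

```text
centre [483.5 -66.6 136. ]
[537.1 -90.1 136. ] 58.5 -23.7
[529.5 -32.2 136. ] 57.5 36.8
[477.7  -8.9 136. ] 58.0 95.8
[430.3 -43.6 136. ] 58.0 156.6
[ 436.8 -100.7  136. ] 57.8 -143.9
[ 489.7 -124.3  136. ] 58.0 -83.9
knob [480.4 -65.1 172. ]
ptr [561.79214065 -99.88961442 126.        ] 85.05434027106905 -23.023564925289378
BL [ 572.7 -194.8   18. ]
BR [642.7 -45.8  18. ]
TR [431.9  46.6  18. ]
edge 64.84761991077073
```

View pics/sideC.png

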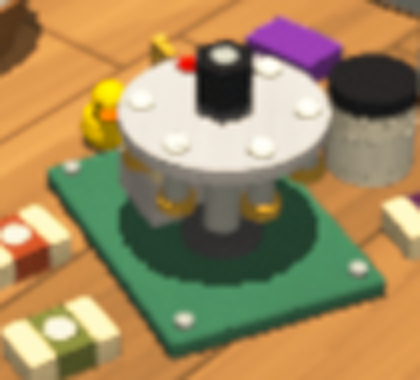

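Run:
```python
from h import *
a=np.load("side0.npz")
f=lambda u,v,z:pt(a,255+(u-1.5)/4,180+(v-1.5)/4,z)
caps=[(188,63),(267,67),(308,107),(262,147),(176,143),(141,99)]
C=np.array([f(*c,136) for c in caps]);c=C.mean(0);print("centre",c.round(1))
print([np.degrees(np.arctan2(*(p-c)[1::-1])).round(1) for p in C]);print("knob",f(225,54,172).round(1))
from bench import sense
from scipy.spatial.transform import Rotation as R
s=sense();r=R.from_euler('xyz',s["tcp_rot"],degrees=True)
print(r.inv().apply(np.array([482,-65,225])-s["tool_pos"])/300)
```

```text
centre [479.7 -62.2 136. ]
[np.float64(-23.5), np.float64(-82.6), np.float64(-142.8), np.float64(156.7), np.float64(97.0), np.float64(35.7)]
knob [484.  -68.1 172. ]
[ 1.46038991 -1.29486957  0.02026085]
```

Emit:
apply_moves(series="0.0973 -0.0863 0 0 -1;0.0973 -0.0863 0 0 -1;0.0973 -0.0863 0 0 -1;0.0973 -0.0863 0 0 -1;0.0973 -0.0863 0 0 -1")

```text
time: 0.52
tool_pos: [284.8, -400.4, 230.7]
tcp_rot: [-179.9, 0.0, 18.0]
ft_force: [0.3, -0.2, -0.0]
finger_gap: 85.4
grip_force: 0.0
```

Emit:
apply_moves(series="0.0973 -0.0863 0 0 -1;0.0973 -0.0863 0 0 -1;0.0973 -0.0863 0 0 -1;0.0973 -0.0863 0 0 -1;0.0973 -0.0863 0 0 -1")

```text
time: 0.93
tool_pos: [383.5, -232.1, 231.1]
tcp_rot: [-180.0, 0.0, 18.0]
ft_force: [-0.0, -0.5, -0.5]
finger_gap: 85.4
grip_force: 0.0
```

Emit:
apply_moves(series="0.0973 -0.0863 0 0 -1;0.0973 -0.0863 0 0 -1;0.0973 -0.0863 0 0 -1;0.0973 -0.0863 0 0 -1;0.0973 -0.0863 0 0 -1")

```text
time: 1.35
tool_pos: [482.3, -63.7, 231.1]
tcp_rot: [-180.0, 0.0, 18.0]
ft_force: [1.0, -0.2, -0.0]
finger_gap: 85.3
grip_force: 0.0
```

Emit:
apply_moves(series="0 0 0 0.0525 -1;0 0 0 0.0525 -1;0 0 0 0 -1;0 0 0 0 -1")

```text
time: 1.68
tool_pos: [481.7, -65.5, 230.9]
tcp_rot: [-180.0, 0.0, 6.2]
ft_force: [0.3, 0.0, 0.3]
finger_gap: 85.5
grip_force: 0.0
```

Run:
```python
from h import *
from bench import *
s=sense();d=snapshot("wrist");cv2.imwrite("pics/w1.png",d["frame"]);np.savez("w1.npz",**d,tp=s["tool_pos"],tr=s["tcp_rot"])
print(s["time"],s["tool_pos"],s["tcp_rot"],s["ft_force"],d["tool_from_camera"].round(3),d["intrinsics"])
```

```text
1.6833 [481.67251161 -65.51258455 230.9110511 ] [-1.79990739e+02  4.15121372e-02  6.20633647e+00] [0.31254444 0.00337671 0.26842171] [[ 0.00000e+00 -9.48000e-01 -3.19000e-01  8.23580e+01]
 [ 1.00000e+00  0.00000e+00  1.00000e-03 -6.02000e-01]
 [-1.00000e-03 -3.19000e-01  9.48000e-01 -1.42437e+02]
 [ 0.00000e+00  0.00000e+00  0.00000e+00  1.00000e+00]] [[301.26707399   0.         278.9160597 ]
 [  0.         301.26707399 204.82881964]
 [  0.           0.           1.        ]]
```

View pics/w1.png

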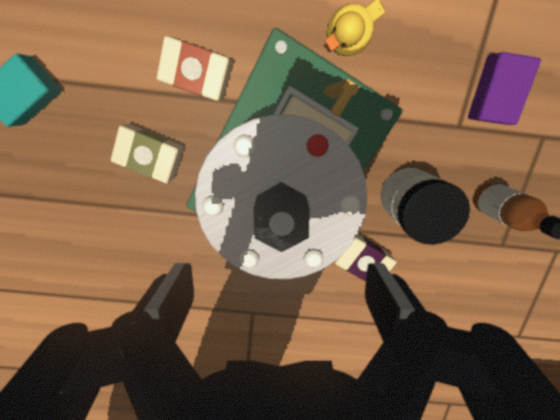

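The wrist view shows the knob's vertical flats at x 254 and 308, so they face the fingers squarely. The red cap at (317,145) is still by the pointer at (345,95).

Run:
```python
from h import *
from scipy.spatial.transform import Rotation as R
d=dict(np.load("w1.npz"));T=np.eye(4);T[:3,:3]=R.from_euler('xyz',d["tr"],degrees=True).as_matrix();T[:3,3]=d["tp"]
d["extrinsics"]=T@d["tool_from_camera"]
caps=[(317,145),(244,145),(213,206),(251,259),(314,259),(349,202)]
C=np.array([pt(d,*c,136) for c in caps]);c=C.mean(0);print("centre",c.round(1))
print([np.degrees(np.arctan2(*(p-c)[1::-1])).round(1) for p in C],np.linalg.norm((C-c)[:,:2],axis=1));print("knob",pt(d,282,224,172))
```

```text
centre [484.1 -66.9 136. ]
[np.float64(-23.0), np.float64(36.8), np.float64(97.0), np.float64(158.3), np.float64(-143.8), np.float64(-81.0)] [56.62003285 57.39326202 56.86147935 56.98494543 58.13043335 56.13109731]
knob [481.94268565 -67.29857229 172.        ]
```

Emit:
apply_moves(series="0.003 0.002 0.098 0 -1;0 0 0.098 0 -1;0 0 0.098 0 -1;0 0 0 0 -1;0 0 0 0 -1", squeeze=50)

```text
time: 2.15
tool_pos: [481.2, -66.4, 141.8]
tcp_rot: [-179.9, 0.2, 6.1]
ft_force: [0.4, 0.1, 0.1]
finger_gap: 85.2
grip_force: 0.0
```

Emit:
apply_moves(series="0 0 0 0 0.6;0 0 0 0 0.6;0 0 0 0 0.6;0 0 0 0 0.6;0 0 0 0 0.6")

```text
time: 2.57
tool_pos: [484.0, -66.8, 144.9]
tcp_rot: [179.9, -0.2, 6.0]
ft_force: [1.0, -2.6, 5.6]
finger_gap: 39.4
grip_force: 58.0
```

Emit:
apply_moves(series="0 0 0 0 0.6;0 0 0 0 0.6;0 0 0 0 0.6;0 0 0 0 0.6;0 0 0 0 0.6")

```text
time: 2.98
tool_pos: [484.0, -66.8, 144.0]
tcp_rot: [179.9, -0.1, 6.0]
ft_force: [3.4, -5.3, 4.2]
finger_gap: 38.9
grip_force: 58.0
```

Emit:
apply_moves(series="0.003 0.005 -0.009 0 0.6;0 0 0 0 0.6;0 0 0 0 0.6;0 0 0 0 0.6")

```text
time: 3.32
tool_pos: [483.9, -67.0, 145.3]
tcp_rot: [-179.9, 0.0, 6.0]
ft_force: [5.0, 1.6, -2.9]
finger_gap: 39.1
grip_force: 57.6
```

Emit:
apply_moves(series="0.004 0 0.001 -0.0582 0.6;0 0 0 -0.0582 0.6;0 0 0 -0.0582 0.6;0 0 0 -0.0582 0.6;0 0 0 -0.0582 0.6")

```text
time: 3.73
tool_pos: [483.7, -66.1, 145.0]
tcp_rot: [-179.8, 0.1, 39.7]
ft_force: [-5.6, 7.4, 4.3]
finger_gap: 38.8
grip_force: 58.5
```

Emit:
apply_moves(series="0 0 0 -0.0582 0.6;0 0 0 -0.0582 0.6;0 0 0 -0.0582 0.6;0 0 0 -0.058 0.6;0 0 0 0 0.6")

```text
time: 4.15
tool_pos: [483.1, -65.5, 144.6]
tcp_rot: [-179.7, -0.1, 66.5]
ft_force: [-8.7, 9.0, 4.0]
finger_gap: 39.1
grip_force: 58.6
```

Emit:
apply_moves(series="0 0 0 0 0.6;0 0 0 0 0.6;0 0 0 0 0.6")

```text
time: 4.4
tool_pos: [483.1, -65.5, 144.7]
tcp_rot: [-179.7, -0.1, 66.1]
ft_force: [-8.1, 9.3, 4.5]
finger_gap: 39.2
grip_force: 58.6
```

Run:
```python
from bench import *
s=sense();print(s["tcp_rot"],s["ft_force"],s["wrist_torque"],s["joint_pos"])
```

```text
[-1.79673337e+02 -6.67676625e-02  6.60510417e+01] [-8.05447257  9.25825686  4.45767514] [ 0.95349176  0.24026684 -0.01435093] [-13.84467337  -6.50262917 108.50897485   0.12564971  78.30356491
  10.07828933]
```

Emit:
apply_moves(series="0.003 -0.009 -0.009 0 0.6;0 0 0 0 0.6;0 0 0 0 0.6")

```text
time: 4.65
tool_pos: [482.4, -65.2, 145.6]
tcp_rot: [-179.9, 0.0, 66.0]
ft_force: [13.9, -3.4, -18.9]
finger_gap: 39.0
grip_force: 59.3
```

Emit:
apply_moves(series="0 0 0 -0.0582 0.6;0 0 0 -0.0582 0.6;0 0 0 -0.0582 0.6;0 0 0 -0.0582 0.6;0 0 0 -0.0582 0.6")

```text
time: 5.07
tool_pos: [481.5, -65.2, 145.5]
tcp_rot: [-179.8, -0.1, 99.7]
ft_force: [5.8, -2.2, -13.9]
finger_gap: 39.1
grip_force: 60.0
```

Emit:
apply_moves(series="0 0 0 -0.0582 0.6;0 0 0 -0.0582 0.6;0 0 0 -0.0582 0.6;0 0 0 -0.058 0.6;0 0 0 0 0.6")

```text
time: 5.48
tool_pos: [480.8, -65.5, 145.6]
tcp_rot: [-179.8, -0.2, 126.3]
ft_force: [2.7, -3.2, -13.9]
finger_gap: 38.8
grip_force: 59.9
```

Emit:
apply_moves(series="0 0 0 0 0.6;0 0 0 0 0.6;0 0 0 0 0.6")

```text
time: 5.73
tool_pos: [480.8, -65.5, 145.6]
tcp_rot: [-179.8, -0.2, 125.8]
ft_force: [0.5, -5.3, -25.5]
finger_gap: 38.9
grip_force: 58.9
```

Run:
```python
from bench import *
s=sense();print(s["tcp_rot"],s["ft_force"],s["wrist_torque"],s["joint_pos"])
```

```text
[-179.76550935   -0.20215701  125.83629911] [  0.46096993  -5.28910419 -25.45417469] [-1.01354428  0.09477981  0.10128783] [-1.37761793e+01 -6.90812923e+00  1.08775967e+02 -4.86053975e-02
  7.84380840e+01 -4.96030231e+01]
```

Emit:
apply_moves(series="0 0 0.006 0 0.6;0 0 0 0 -0.5;0 0 0 0 -0.5;0 0 0 0 -0.5;0 0 0 0 -0.5")

```text
time: 6.15
tool_pos: [484.6, -65.6, 148.5]
tcp_rot: [179.8, 0.2, 126.0]
ft_force: [-0.2, 0.6, 0.2]
finger_gap: 63.8
grip_force: 0.0
```

Emit:
apply_moves(series="0 0 -0.1 0 -0.5;0 0 -0.1 0 -0.5;0 0 -0.1 0 -0.5;0 0 0 0 -0.5;0 0 0 0 -0.5")

```text
time: 6.57
tool_pos: [485.1, -65.8, 240.0]
tcp_rot: [179.7, 0.3, 126.0]
ft_force: [0.4, -0.6, -1.3]
finger_gap: 64.3
grip_force: 0.0
```

Run:
```python
from h import *
from bench import *
s=sense();d=snapshot("wrist");cv2.imwrite("pics/w2.png",d["frame"]);np.savez("w2.npz",**d,tp=s["tool_pos"],tr=s["tcp_rot"])
print(s["time"],s["tool_pos"],s["tcp_rot"],s["ft_force"])
```

```text
6.5667 [485.09771212 -65.83633196 240.02050222] [179.72844891   0.29482413 125.9982316 ] [ 0.44816364 -0.573632   -1.26036603]
```

View pics/w2.png

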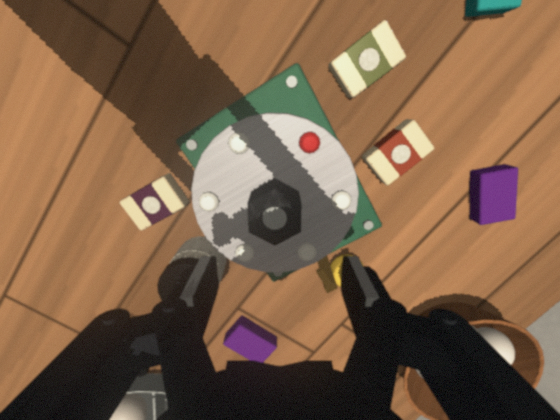

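The wrist view shows the red cap at (310,142), the knob at (275,215) and the duck and bars undisturbed.

Run:
```python
from h import *
from scipy.spatial.transform import Rotation as R
d=dict(np.load("w2.npz"));T=np.eye(4);T[:3,:3]=R.from_euler('xyz',d["tr"],degrees=True).as_matrix();T[:3,3]=d["tp"]
d["extrinsics"]=T@d["tool_from_camera"]
caps=[(310,142),(342,200),(307,252),(237,248),(208,201),(238,143)]
C=np.array([pt(d,*c,136) for c in caps]);c=C.mean(0);print("centre",c.round(1))
print([np.degrees(np.arctan2(*(p-c)[1::-1])).round(1) for p in C]);print("knob",pt(d,275,216,172))
print(T[:3,:3].T@(np.array([483.,-66,200])-d["tp"])/300)
```

```text
centre [480.4 -65.2 136. ]
[np.float64(94.9), np.float64(35.8), np.float64(-22.9), np.float64(-90.1), np.float64(-143.0), np.float64(156.6)]
knob [482.13208638 -65.18142093 172.        ]
[ 0.00435485 -0.00660982  0.1333512 ]
```

Emit:
apply_moves(series="0.004 -0.006 0 0 1;0 0 0 0 1;0 0 0 0 1;0 0 0 0 1;0 0 0 0 1")

```text
time: 7.03
tool_pos: [480.5, -65.5, 235.7]
tcp_rot: [-180.0, -0.1, 126.0]
ft_force: [0.5, -0.3, -0.9]
finger_gap: 3.4
grip_force: 0.0
```

Emit:
apply_moves(series="0 0 0 0 1;0 0 0.1 0 1;0 0 0.1 0 1;0 0 0 0 1;0 0 0 0 1")

```text
time: 7.45
tool_pos: [479.5, -65.3, 175.3]
tcp_rot: [-179.9, -0.2, 126.0]
ft_force: [-0.1, -0.1, 0.7]
finger_gap: 0.1
grip_force: 0.0
```

Emit:
apply_moves(series="0 0 0.008 0 1;0 0 0 0 1;0 0 0 0 1")

```text
time: 7.7
tool_pos: [481.7, -65.8, 175.6]
tcp_rot: [179.9, 0.1, 126.0]
ft_force: [0.6, 1.0, 0.1]
finger_gap: -0.0
grip_force: 0.0
```

Emit:
apply_moves(series="0 0 0.005 0 1;0 0 0 0 1")

```text
time: 7.87
tool_pos: [481.2, -65.7, 173.1]
tcp_rot: [180.0, 0.0, 126.0]
ft_force: [-0.2, -0.9, 0.4]
finger_gap: -0.2
grip_force: 0.0
```

Emit:
apply_moves(series="0 0 0.005 0 1;0 0 0 0 1")

```text
time: 8.03
tool_pos: [481.2, -65.7, 171.5]
tcp_rot: [180.0, 0.0, 126.0]
ft_force: [-0.4, 0.0, 5.4]
finger_gap: -0.0
grip_force: 2.3
```

Emit:
apply_moves(series="0 0 0.005 0 1;0 0 0 0 1")

```text
time: 8.2
tool_pos: [481.2, -65.7, 170.0]
tcp_rot: [180.0, 0.0, 126.0]
ft_force: [0.0, -1.1, 5.3]
finger_gap: -0.2
grip_force: 2.5
```

Emit:
apply_moves(series="0 0 0.005 0 1;0 0 0 0 1")

```text
time: 8.37
tool_pos: [481.2, -65.7, 168.5]
tcp_rot: [180.0, 0.0, 126.0]
ft_force: [-0.5, 0.4, 5.7]
finger_gap: 0.3
grip_force: 2.7
```

Emit:
apply_moves(series="0 0 0.0035 0 1;0 0 0 0 1")

```text
time: 8.53
tool_pos: [481.2, -65.7, 167.5]
tcp_rot: [180.0, 0.0, 126.0]
ft_force: [0.1, 0.5, 6.1]
finger_gap: -0.1
grip_force: 2.8
```

Emit:
apply_moves(series="0 0 0.0035 0 1;0 0 0 0 1")

```text
time: 8.7
tool_pos: [481.2, -65.7, 166.4]
tcp_rot: [180.0, 0.0, 126.0]
ft_force: [-0.4, -0.5, 5.6]
finger_gap: -0.6
grip_force: 2.9
```

Emit:
apply_moves(series="0 0 0.0035 0 1;0 0 0 0 1")

```text
time: 8.87
tool_pos: [481.2, -65.7, 165.4]
tcp_rot: [180.0, 0.0, 126.0]
ft_force: [-0.2, 0.2, 6.2]
finger_gap: 0.3
grip_force: 3.1
```

Emit:
apply_moves(series="0 0 0.0035 0 1;0 0 0 0 1")

```text
time: 9.03
tool_pos: [481.3, -65.7, 164.9]
tcp_rot: [180.0, 0.1, 126.0]
ft_force: [-2.5, 1.2, 10.5]
finger_gap: -0.1
grip_force: 5.1
```

Emit:
apply_moves(series="0 0 0.0035 0 1;0 0 0 0 1")

```text
time: 9.2
tool_pos: [481.3, -65.7, 164.2]
tcp_rot: [179.9, 0.1, 126.0]
ft_force: [-4.6, 2.2, 13.0]
finger_gap: 0.1
grip_force: 6.5
```

Emit:
apply_moves(series="0 0 0.0035 0 1;0 0 0 0 1")

```text
time: 9.37
tool_pos: [481.4, -65.7, 163.5]
tcp_rot: [179.9, 0.1, 126.0]
ft_force: [-5.3, 0.8, 17.0]
finger_gap: 0.1
grip_force: 7.9
```

Emit:
apply_moves(series="0 0 0.0028 0 1;0 0 0 0 1")

```text
time: 9.53
tool_pos: [481.4, -65.7, 163.0]
tcp_rot: [179.9, 0.1, 126.0]
ft_force: [-7.4, 0.4, 17.4]
finger_gap: 0.1
grip_force: 9.0
```

Emit:
apply_moves(series="0 0 0.001 0 1;0 0 0 0 1;0 0 0 0 1;0 0 0 0 1")

```text
time: 9.87
tool_pos: [481.4, -65.7, 162.9]
tcp_rot: [179.9, 0.1, 126.0]
ft_force: [-7.4, 3.0, 18.1]
finger_gap: 0.5
grip_force: 9.2
```

Emit:
apply_moves(series="0 0 0 0 1;0 0 0 0 1;0 0 0 0 1;0 0 0 0 1;0 0 0 0 1")

```text
time: 10.28
tool_pos: [481.4, -65.7, 162.9]
tcp_rot: [179.9, 0.1, 126.0]
ft_force: [-8.0, 1.9, 18.4]
finger_gap: 0.0
grip_force: 9.2
```

Emit:
apply_moves(series="0 0 0 0 1;0 0 0 0 1;0 0 0 0 1;0 0 0 0 1")

```text
time: 10.62
tool_pos: [481.4, -65.7, 162.9]
tcp_rot: [179.9, 0.1, 126.0]
ft_force: [-7.6, 1.5, 17.2]
finger_gap: 0.1
grip_force: 9.2
```

Emit:
apply_moves(series="0 0 -0.02 0 1;0 0 -0.04 0 1;0 0 -0.1 0 1;0 0 -0.1 0 1;0 0 -0.1 0 1")

```text
time: 11.03
tool_pos: [480.1, -65.4, 269.4]
tcp_rot: [-179.9, -0.1, 126.0]
ft_force: [0.6, -0.2, 0.5]
finger_gap: 0.1
grip_force: 0.0
```

Emit:
apply_moves(series="0 0 -0.1 0 1;0 0 -0.1 0 1;-0.1 0 -0.05 0 1;-0.1 0 0 0 1;-0.1 0 0 0 1")

```text
time: 11.45
tool_pos: [534.9, -139.3, 345.9]
tcp_rot: [179.9, 0.2, 126.1]
ft_force: [-0.3, 0.6, -0.6]
finger_gap: -0.2
grip_force: 0.0
```

Emit:
apply_moves(series="-0.1 0 0 0 1;-0.1 0 0 0 1;0 0 0 0 1;0 0 0 0 1;0 0 0 0 1")

```text
time: 11.87
tool_pos: [568.7, -186.7, 343.2]
tcp_rot: [-180.0, -0.1, 126.0]
ft_force: [-0.4, 0.3, 0.6]
finger_gap: -0.2
grip_force: 0.0
```

Run:
```python
from h import *
from bench import *
a=snapshot("scene");A=cv2.resize(a["frame"][165:305,110:310],None,fx=4,fy=4,interpolation=cv2.INTER_CUBIC)
cv2.imwrite("pics/sceneE.png",A);print(sense()["ft_force"],sense()["tool_pos"])
```

```text
[-0.26000826  0.39432946  0.08218537] [ 568.65758638 -186.31462502  343.76699023]
```

View pics/sceneE.png

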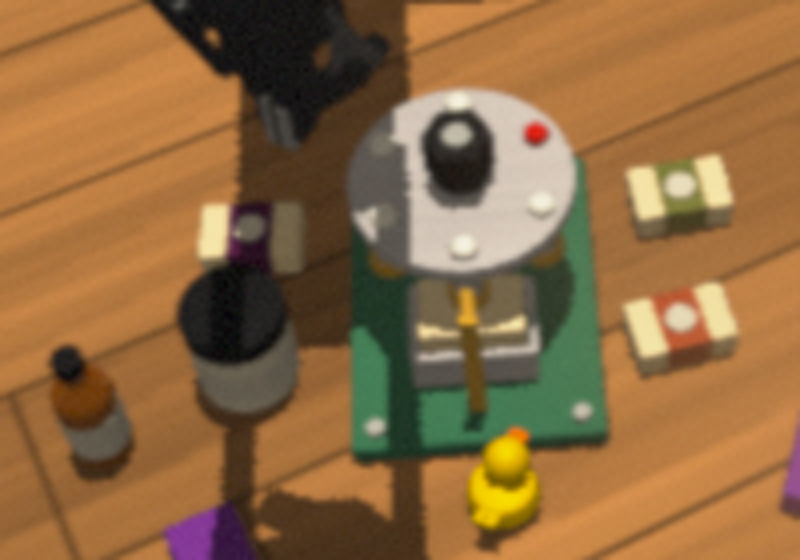

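The end view shows a white cap at (464,247) by the pointer and the red cap at (537,133), two places counter-clockwise. The head is up, the bar is in its nest and the goods are in place.

```bash
python3 -c "
from bench import *
print(hand_in())"
```

```text
the job is handed in; nothing more can be done
None
```

I turned the turret two clicks so the third die was over the soap, then pressed it with about 11–12 N (estimated from the wrist force) for just over 1 s. I let go, the head sprang back up, the bar and the goods around the press stayed put in the last picture, and the job is handed in at about 12 s.

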